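# Book in a parcel with the hand scanner

### The job

Turn the scanner station's selector from the white mark to the green mark and leave it there. Then take the scanner from its cradle, point its nose squarely at the middle of the barcode label on the parcel with the blue tape from about 10 cm away, and hold it still for at least a second while it reads by itself. Finally lay the scanner back in its cradle as it was, seated down in both forks with its nose away from the selector, without dropping it and without shifting the parcels, the yellow note pad or the drink can.

Things in the scene. Friction and masses are not known exactly. Their poses are not given: they have to be found in the camera images.
- station: Low grey scanner station fixed to the desk, plate 270 x 86 x 23 mm. Origin: centre of its underside; x lengthwise from the selector (nearest the robot, axis at x = -95) toward the scanner's nose, z up. Painted marks (16 x 9) 38 mm from the selector's axis: green straight toward +x, white 60 degrees anticlockwise and orange 60 degrees clockwise of it, seen from above.
- selector (a joint): Angle of the bare-metal selector knob about the vertical, rad, growing clockwise seen from above; three detents: 0 = pointer at the white mark (as it starts), 1.047 = green, 2.094 = orange (end stop). About 0.03 N m takes it over a detent.
- selector_grip (a point): Point on the knob's axis in the upper half of its bar grip (59 mm over the desk); x points along the bar toward the end with the black pointer line, which shows the setting. The bar is 44 mm long, 12 mm thick, and reaches from 42 to 68 mm over the desk, above a 48 mm disc.
- scanner: Cordless bar-shaped scanner, black, 155 mm long, 0.16 kg. Origin on its underside, x toward the nose, z up. Body 36 wide (y), 30 high, from x = -75 to 60; head 46 wide, 36 high from x = 54 to 80 with a yellow ring and a red window in front. The yellow button is only painted. Grip it across y between the forks, near x = -7.
- scanner_window (a point): Centre of the red window on the scanner's nose, at (80, 0, 18) mm in the scanner's frame; the beam leaves along the scanner's x.
- scanner_focus (a point): Point on the beam 100 mm ahead of the window, at (180, 0, 18) mm in the scanner's frame.
- cradle_seat (a point): Where the scanner's origin lies when seated, (50, 0, 50) mm in the station's frame; axes as the station's. The cradle is two black forks 16 mm long, centred 52 mm behind and 36 mm ahead of this point; fork floor level with it (50 mm over the desk), cheeks 41 mm apart, flaring above, tops 26 mm up. 72 mm between the forks are open for fingers.
- blue_parcel: Cardboard parcel with a band of blue tape, 70 (x) x 100 (y) x 140 (z) mm, 0.6 kg, standing loose. Origin at the centre of its underside; the labelled face looks along -x. It and the red-taped parcel may stand in either place.
- blue_parcel_label (a point): Centre of the white barcode label (64 x 44 mm) on the blue-taped parcel's front face, 105 mm over the desk; x points squarely into the parcel, y lies along the label, z up.
- red_parcel: The same kind of parcel with red tape; not to be scanned or moved. Origin at the centre of its underside.
- note_pad: Yellow note pad, 76 x 76 x 25 mm, lying loose; not to be moved. Origin at the centre of its underside.
- soda_can: Drink can, 66 mm wide, 114 mm high, standing loose; not to be moved. Origin at the centre of its underside.

How it is judged (in metres and radians):
On the way, in this order (a step that is already met when the one before it is completed fails the run):
1. the selector stands in its green detent (within 10 degrees) while the scanner still lies in its cradle (value of joint selector between 0.87 and 1.22 rad and distance between scanner and cradle_seat below 0.02 m), for 0.3 s.
2. selector on green, window 50 to 150 mm before the blue parcel's label, beam within 15 mm of its centre (at 100 mm) and 0.2 rad of square, held still (20 mm/s, 0.15 rad/s) for 1 s (x of scanner_window in the frame of blue_parcel_label between -0.15 and -0.05 m and y of scanner_focus in the frame of blue_parcel_label between -0.015 and 0.015 m and z of scanner_focus in the frame of blue_parcel_label between -0.015 and 0.015 m and x of scanner_focus in the frame of blue_parcel_label above -0.05 m and angle between the x axis of scanner and the x axis of blue_parcel_label, either way round below 0.2 rad and linear speed of scanner below 0.02 m/s and angular speed of scanner below 0.15 rad/s and value of joint selector between 0.87 and 1.22 rad), for 1 s.
At the end, for the whole second after the job is handed in: The scanner lies at rest in its cradle: origin within 12 mm of the seat and no more than 5 mm above it, lengthwise within 0.1 rad, upright within 0.1 rad, nose away from the selector; the selector is on green within 0.17 rad (distance between scanner and cradle_seat below 0.012 m and z of scanner in the frame of cradle_seat below 0.005 m and x of scanner_window in the frame of cradle_seat above 0.06 m and angle between the x axis of scanner and the x axis of station, either way round below 0.1 rad and angle between scanner's own z axis and vertical below 0.1 rad and linear speed of scanner below 0.02 m/s and value of joint selector between 0.87 and 1.22 rad); the robot touches nothing.
It fails at once if a parcel, the note pad or the drink can is shifted by more than 20 mm (distance of any of blue_parcel, red_parcel, note_pad, soda_can from where it was at the start of the episode above 0.02 m).
It fails at once if the scanner is dropped (falls faster than 0.45 m/s out of the fingers, a drop of about 10 mm) (contact force between the fingers and scanner below 0.05 N and linear speed of scanner above 0.45 m/s).
It also fails if it takes over 64 s, if anything falls off the work surface, if the arm or the gripper's body presses on something with over 40 N, if the wrist force passes 120 N, or if a joint passes its speed limit or range.

### The arm

A 6-joint arm with a two-finger parallel gripper is mounted at the origin on a cart in front of the work surface, level with it; the furniture and walls round the work are solid. World frame = base frame: x ahead of the robot, y to its left, z up, the work surface at z = 0. Lengths are in mm, angles in rad, forces in N, time in s.
With the tool pointing down it reaches from about 325 to 875 mm from the base axis. Payload 4.4 kg.
Tool frame: the origin (TCP) lies on the centre line of the jaws, within the pads' length; the fingertips stand ahead of it and the grasp point (between the pads) lies 6 mm ahead of it (ctrl.tcp_to_tips is the z of the fingertips in the tool frame, in mm); z points along the fingers, y is the line along which they close (so a half turn about z gives the same grasp; the last joint's range is limited). The gripper opens to 85 mm and grips with 20 to 120 N. Pads are 22 mm wide; open, the fingers measure 114 mm over their backs; the gripper's body (76 mm by 85 mm) begins 54 mm behind the grasp point. The pads swing forward as they close: fully open they stand 13 mm farther back than shut.
Start: joints at [1.169, 0.207, 1.542, -0, 1.393, -0.15], TCP at [142.713, 557.01, 256.282] pointing down, gripper open.
Joint ranges: [-2.73, 2.73], [-0.86, 2.22], [0.23, 2.46], [-1.11, 4.25], [0.08, 2.63], [-2.82, 2.82]. Speed limits (rad/s): [2.79, 2.79, 3.14, 3.14, 3.14, 3.14].

### API

Orientations are given as a 3x3 rotation matrix whose columns are the frame's x, y, z axes.
In Python, from plant import ctrl, sensors, optics gives the robot as it stands. Calls block until the motion is done:
- ctrl.move_ptp(position, orientation): joint-space move of the TCP to a pose.
- ctrl.move_l(position, rot=None, vel=150, threshold=None): straight line of the TCP; rot=None keeps the orientation; vel is the mean speed in mm/s. With threshold (N) it stops when the force on the tool has changed by that much, and returns True; else False.
- ctrl.set_joints(angles): joint-space move.
- ctrl.gripper_to(opening, force=None): finger opening in mm; force is the grip in N (None keeps the last); returns when the fingers have stopped.
- ctrl.hold(seconds).
- ctrl.solve_ik(position, orientation): joint angles nearest the present ones, or None.
- sensors.read_state(): the state.
- optics.grab_frame(name): name is "side" or "top"; returns (picture, depth): 420x560x3 uint8, red, green, blue; 420x560 float32, mm along the optical axis (not along the pixel's ray), 0 where there is no reading.
- optics.camera_params(name): a dict with "mtx" (3x3 intrinsics, pixels), "R" (3x3) and "t" (3): a world point X has camera coordinates R X + t. Camera axes: x right, y down, z forward; pixel columns grow to the right and rows downward; lengths in mm; the calibration is good to about 2 mm. A picture is of the moment at which its call begins. camera_params takes no time and is no camera call.
A pose or a line that the arm cannot do raises ctrl.MotionError and nothing moves.
- ctrl.finish_job(): hands the job in; it is judged then, once.
The state is a dict: "t": time; "q": joint angles; "qvel": joint speeds; "tau": joint torques, N m; "eef_pos": TCP position; "eef_rot": TCP orientation; "force": force on the tool from outside, world axes, zero at the start; "wrist_torque": the same for the moment, N m; "grip_width": finger opening in mm; "grasp_force": force on a finger pad.
Only numpy, scipy, OpenCV 4.12 (cv2) and the standard library are available. Lean on these libraries where they do the work, as an engineer would, in place of code of your own. Each camera call takes 0.05 s, during which the arm holds its last target. There are 200 camera calls.

## Working session

There is one attempt and no reset: what is moved stays moved. The work goes in short steps, each a Python script; the robot and the scene stay as the last script left them, time stands still between calls to the robot, and variables do not carry over. Pictures are saved under pics/ and viewed, at most 10 in all, crops included, and the job is handed in when it is done.

```bash
mkdir -p pics
python3 - <<'E'
from plant import ctrl,sensors,optics
import cv2,numpy as np
for n in("top","side"):
    p,d=optics.grab_frame(n);cv2.imwrite(f"pics/{n}0.png",p[:,:,::-1]);np.savez(f"{n}0.npz",p=p,d=d)
    c=optics.camera_params(n);print(n,c["mtx"].round(1).tolist(),(-c["R"].T@c["t"]).round(0),c["R"].round(2).tolist())
print(ctrl.tcp_to_tips,sensors.read_state()["t"],sensors.read_state()["eef_rot"])
E
```

```text
top [[501.6, 0.0, 279.5], [0.0, 501.6, 208.6], [0.0, 0.0, 1.0]] [ 396.  378. 1119.] [[-0.01, -1.0, -0.01], [-0.99, 0.01, -0.13], [0.13, 0.01, -0.99]]
side [[464.3, 0.0, 281.6], [0.0, 464.3, 205.2], [0.0, 0.0, 1.0]] [ 385. 1003.  650.] [[-0.98, -0.19, -0.02], [-0.11, 0.65, -0.76], [0.15, -0.74, -0.65]]
25.0 0.1 [[-9.68727808e-01  2.48124496e-01 -8.17680341e-04]
 [ 2.48125669e-01  9.68725771e-01 -2.00820305e-03]
 [ 2.93823650e-04 -2.14828962e-03 -9.99997649e-01]]
```

View pics/top0.png

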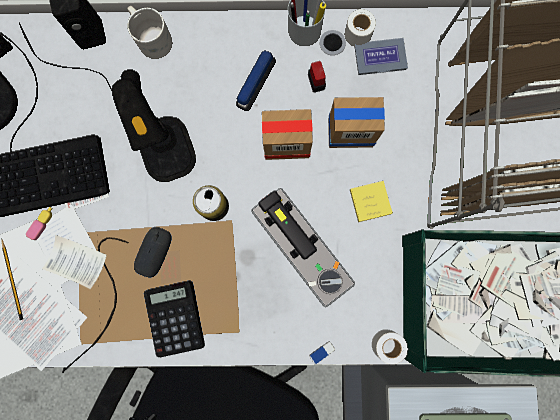

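View pics/side0.png

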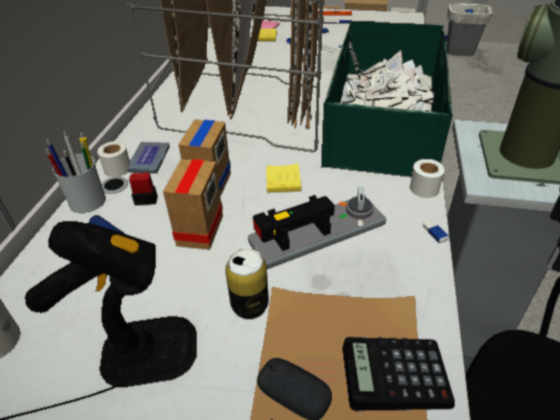

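Top view: the station runs from (268,195) to (340,300), with the selector at (329,283) pointing left at the white mark and the scanner's nose at upper left (272,200). The blue parcel is the right one at (357,120), red is at (287,133), the can at (210,203) and the pad at (371,201). Next I'll measure poses from depth.

```bash
cat > h.py <<'E'
import numpy as np,cv2
from plant import ctrl,sensors,optics
def cloud(d,n):
    c=optics.camera_params(n);K=c["mtx"]
    v,u=np.indices(d.shape)
    P=np.stack([(u-K[0,2])/K[0,0]*d,(v-K[1,2])/K[1,1]*d,d],-1)
    W=(P-c["t"])@c["R"]; W[d==0]=np.nan; return W
def rect(pts):
    (c,s,a)=cv2.minAreaRect(pts[:,:2].astype(np.float32))
    if s[0]<s[1]: s=s[::-1];a+=90
    return np.round(c,1),np.round(s,1),round(a%180,2)   # a = direction of long side
def project(X,n):
    c=optics.camera_params(n);x=c["mtx"]@(c["R"]@np.asarray(X,float)+c["t"]);return x[:2]/x[2]
E
python3 - <<'E'
from h import *
for n,rois in(("top",{"blue":(320,85,395,155),"red":(252,100,320,165),"station":(240,180,365,312),"can":(185,175,235,230),"pad":(340,170,400,225)}),
  ("side",{"blue":(175,110,232,190),"red":(160,150,225,250),"station":(240,185,395,268),"can":(220,240,275,325),"pad":(260,160,305,195)})):
    f=np.load(n+"0.npz");W=cloud(f["d"],n);print(n)
    for k,(a,b,c,e) in rois.items():
        w=W[b:e,a:c].reshape(-1,3);rgb=f["p"][b:e,a:c].reshape(-1,3).astype(int)
        z=w[:,2]
        if k=="station":
            print("desk z",np.nanmedian(z[abs(z)<8]))
            for nm,lo,hi in(("plate",18,28),("bar",63,75),("scan",77,83.5),("scanall",76,95)):
                q=w[(z>lo)&(z<hi)];print(nm,len(q),rect(q),np.median(q[:,2]))
            q=w[(z>18)&(z<30)]
            col=rgb-rgb.mean(1,keepdims=True)
            for nm,m in(("green",(col[:,1]>30)),("orange",(col[:,0]>50)&(col[:,2]<-40)&(col[:,1]<20))):
                q=w[m&(z<32)];print(nm,len(q),np.median(q,0).round(1) if len(q) else 0)
        else:
            lo,hi={"can":(105,122),"pad":(18,30)}.get(k,(134,146));q=w[(z>lo)&(z<hi)];print(k,len(q),rect(q),np.median(q[:,2]))
E
python3 - <<'E'
import cv2,numpy as np
p=cv2.imread('pics/top0.png');cv2.imwrite('pics/crop1.png',cv2.resize(p[80:310,240:400],None,fx=3.4,fy=2.6,interpolation=cv2.INTER_CUBIC))
E
```

```text
top
blue 1720 (array([711.1, 223.8]), array([101.6,  71.4]), 89.49) 140.454715712756
red 1694 (array([686.5, 369.7]), array([100. ,  71.9]), 91.21) 140.34461899736195
desk z 0.568373685613441
plate 2799 (array([496. , 278.7]), array([268.7, 233.9]), 36.77) 23.390819338449354
bar 279 (array([461.2, 342.8]), array([238.7,  64.6]), 38.2) 69.50440092244136
scan 964 (array([493.7, 369.2]), array([154.2,  62.7]), 36.0) 80.20505314431556
scanall 1315 (array([493.5, 369. ]), array([154.7,  63.7]), 36.48) 80.71697224483394
green 363 [548.2 210.6  19. ]
orange 29 [411.9 266.1  25.6]
can 682 (array([543.6, 533.1]), array([59.6, 58.4]), 89.12) 110.19833008923436
pad 681 (array([551. , 184.6]), array([75.5, 75.3]), 13.62) 19.877570543997773
side
blue 2003 (array([700.7, 293.8]), array([241.2,  83.6]), 99.1) 139.85682538381263
red 1386 (array([686.8, 352. ]), array([146. ,  70.6]), 91.23) 139.87402430516028
desk z -0.14280645762377764
plate 2427 (array([486.6, 295.7]), array([269.1, 201.8]), 36.86) 23.114080427059776
bar 589 (array([459.5, 347.9]), array([239.3,  65.1]), 36.15) 69.22120247771107
scan 884 (array([491.5, 377.4]), array([154.9,  58.8]), 30.11) 79.68633644409388
scanall 1161 (array([492.6, 374.4]), array([154.5,  61.4]), 36.64) 80.0064166750093
green 134 [539.7 224.2  15.7]
orange 20 [410.3 269.   24. ]
can 950 (array([544. , 537.8]), array([58.6, 58.3]), 147.56) 109.90686990238771
pad 306 (array([551.3, 187.8]), array([78.9, 73.9]), 102.83) 19.102094339738386
```

View pics/crop1.png

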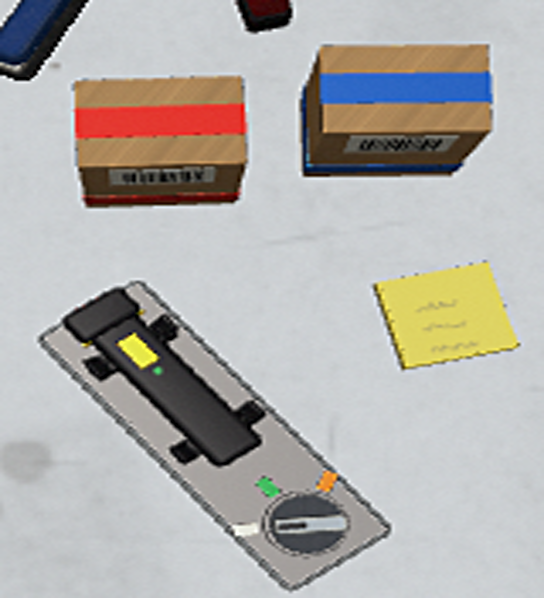

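Run:
```python
from h import *
A0=np.radians(36.8);u=np.array([np.cos(A0),np.sin(A0)]);v=np.array([-u[1],u[0]]);c0=np.array([478,352.])
for n in("top","side"):
    f=np.load(n+"0.npz");W=cloud(f["d"],n).reshape(-1,3)
    r=(W[:,:2]-c0);s=r@u;t=r@v;ok=(abs(s)<160)&(abs(t)<65)
    q=W[ok&(W[:,2]>17)&(W[:,2]<28)];R=rect(q);print(n,"plate",R)
    c=R[0];k=W[ok&(W[:,2]>62)&(W[:,2]<75)&(s<-60)];kr=rect(k);print("bar",len(k),kr,"local",(kr[0]-c)@u,(kr[0]-c)@v,np.median(k[:,2]))
    b=W[ok&(W[:,2]>77.5)&(s>-55)];print("scan",rect(b),"local",(rect(b)[0]-c)@u,(rect(b)[0]-c)@v)
    x=W[(abs(W[:,0]-711)<60)&(abs(W[:,1]-226)<70)&(W[:,2]>134)&(W[:,2]<146)];print("blue",rect(x))
    fr=W[(abs(W[:,0]-677)<12)&(abs(W[:,1]-224)<40)&(W[:,2]>70)&(W[:,2]<130)]
    if len(fr)>20:print("front",len(fr),np.polyfit(fr[:,1],fr[:,0],1),np.median(fr,0))
```

```text
top plate (array([453.3, 339.5]), array([265.4,  85.7]), 36.73)
bar 120 (array([375.9, 281.4]), array([42.1, 12. ]), 94.94) local -96.77987918518755 -0.1580661270150685 68.2651049052592
scan (array([493.5, 369.3]), array([154.3,  61.1]), 36.19) local 50.04030434790354 -0.21895380605428016
blue (array([711.1, 223.8]), array([101.6,  71.4]), 89.49)
front 301 [1.94018840e-03 6.75547252e+02] [675.97489565 224.45681065 102.95014155]
side plate (array([453. , 342.5]), array([266.9,  88.1]), 36.76)
bar 93 (array([376.3, 284.3]), array([44.7, 10.1]), 93.35) local -96.27926958537493 -0.6574557830708514 67.62540079755317
scan (array([490.5, 378.2]), array([154. ,  52.6]), 34.0) local 51.41256887758391 6.122724998535308
blue (array([710.9, 227.3]), array([105. ,  71.5]), 90.56)
front 319 [1.14396966e-03 6.75923657e+02] [676.16371465 226.97225548 102.02549384]
```

```bash
cat >> h.py <<'E'
def rot(deg):  # tool down, tool y axis at world yaw deg
    a=np.radians(deg);y=np.array([np.cos(a),np.sin(a),0]);z=np.array([0,0,-1.]);return np.stack([np.cross(y,z),y,z],1)
YAW=36.75;ST=np.array([453.2,341.0]);U=np.array([np.cos(np.radians(YAW)),np.sin(np.radians(YAW))])
def st(m):
    s=sensors.read_state();y=s["eef_rot"][:,1];print(m,"t",round(s["t"],2),"pos",np.round(s["eef_pos"],1),"yaw",round(float(np.degrees(np.arctan2(y[1],y[0]))),2),"F",np.round(s["force"],1),"M",np.round(s["wrist_torque"],2),"w",round(s["grip_width"],1),"g",round(s["grasp_force"],1))
E
python3 - <<'E'
from h import *
k=ST-95*U
ctrl.gripper_to(30,20)
ctrl.move_ptp([*k,150],rot(6.75));st("above")
print(ctrl.move_l([*k,73],vel=80,threshold=8));st("down")
ctrl.gripper_to(0,20);st("grip")
p,d=optics.grab_frame("side");cv2.imwrite("pics/s1.png",cv2.resize(p[120:290,260:460],None,fx=3,fy=3))
cv2.imwrite("pics/s1.png",cv2.resize(p[100:270,260:460,::-1],None,fx=3,fy=3))
E
```

```text
above t 2.08 pos [377.2 285.  150.5] yaw 6.82 F [ 0.2  0.6 -0.4] M [ 0.05  0.   -0.04] w 30.1 g 0.0
False
down t 3.19 pos [377.6 284.4  73.5] yaw 6.75 F [ 0.2  0.3 -0.8] M [0.05 0.01 0.01] w 30.1 g 0.0
grip t 3.48 pos [376.7 284.2  73.7] yaw 6.75 F [-4.  -1.4  4.9] M [-0.22  0.56 -0.06] w 11.7 g 24.4
```

View pics/s1.png

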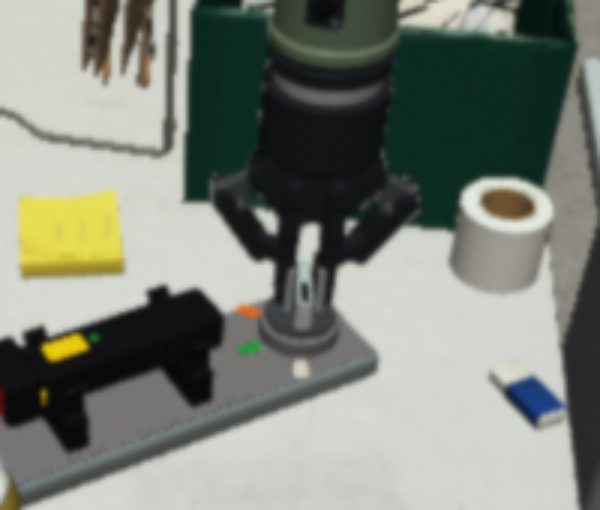

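The fingers hold the bar at crop (302,290), with the pointer still toward the white mark. Now I turn it clockwise in steps.

Run:
```python
from h import *
k=np.array([376.2,283.4])
for y in(-13,-33,-53.25):
    ctrl.move_l([*k,73],rot(y),vel=30);st(y)
ctrl.hold(.2);st("h")
ctrl.gripper_to(30);st("open")
ctrl.move_l([*k,150],vel=150)
ctrl.move_ptp([*(ST+43*U),190],rot(-53.25));st("up")
p,d=optics.grab_frame("side");cv2.imwrite("pics/s2.png",cv2.resize(p[100:270,230:430,::-1],None,fx=3,fy=3))
W=cloud(d,"side").reshape(-1,3);m=(np.hypot(*(W[:,:2]-k).T)<40)&(W[:,2]>62)&(W[:,2]<75);print(rect(W[m]))
```

```text
-13 t 4.03 pos [377.4 284.   73.8] yaw -12.88 F [1.9 2.  1.3] M [ 0.2  -0.3  -0.01] w 11.4 g 23.8
-33 t 4.53 pos [378.1 283.7  73.8] yaw -32.83 F [5.3 0.3 0.9] M [ 0.   -0.94 -0.05] w 11.2 g 23.7
-53.25 t 5.03 pos [378.6 283.2  73.8] yaw -53.06 F [ 7.1 -1.9  0.1] M [-0.37 -1.13  0.  ] w 11.6 g 23.6
h t 5.22 pos [378.6 283.2  73.8] yaw -53.05 F [ 7.  -1.8 -0.8] M [-0.36 -1.15  0.04] w 11.4 g 23.6
open t 5.54 pos [375.  283.1  72.4] yaw -53.19 F [ 0.7 -0.6  0.2] M [ 0.04 -0.03  0.04] w 29.7 g 0.0
up t 6.84 pos [486.4 366.  187.7] yaw -53.24 F [-0.4 -1.3 -1. ] M [-0.07  0.06  0.  ] w 29.8 g 0.0
(array([375.7, 285.4]), array([43.5, 13. ]), 37.76)
```

View pics/s2.png

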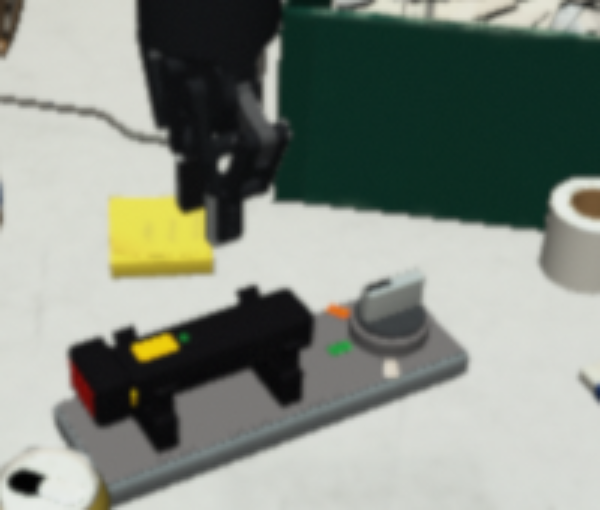

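The knob bar at crop (392,295) now points along the station, so it is on green (37.8° against the station's 36.8°). Next I grip the scanner.

Run:
```python
from h import *
g=ST+43*U
ctrl.gripper_to(62)
print(ctrl.move_l([*g,71],rot(-53.25),vel=100,threshold=8));st("down")
ctrl.gripper_to(0,50);st("grip")
s=sensors.read_state();np.savez("grasp.npz",p=s["eef_pos"],R=s["eef_rot"])
ctrl.move_l([*g,108],vel=60);st("lift")
ctrl.move_l([*g,135],vel=100);st("lift2")
# scan pose: window 100 mm before label (676,225.5,105)
ctrl.move_ptp([676-180-7,225.5,71+37],rot(-90.2));ctrl.hold(.3);st("scan")
for n in("top","side"):
    p,d=optics.grab_frame(n);np.savez(n+"1.npz",p=p,d=d)
    cv2.imwrite(f"pics/{n}3.png",p[:,:,::-1])
    W=cloud(d,n).reshape(-1,3);L=p.reshape(-1,3).astype(int)
    m=(abs(W[:,0]-530)<65)&(abs(W[:,1]-225)<40)&(W[:,2]>95)&(W[:,2]<132)&(L.max(1)<70)&(W[:,0]>520)
    print(n,m.sum(),rect(W[m]) if m.sum()>5 else 0,np.percentile(W[m],[2,98],axis=0).round(1).tolist())
ctrl.hold(.8);st("held")
```

```text
False
down t 8.64 pos [488.4 367.1  72. ] yaw -53.25 F [-0.2  0.1 -0.6] M [0.02 0.03 0.01] w 61.8 g 0.0
grip t 8.99 pos [488.3 367.1  72. ] yaw -53.25 F [0.5 0.3 3.4] M [-0.03 -0.05  0.02] w 35.6 g 51.1
lift t 9.76 pos [487.5 366.6 107.9] yaw -53.25 F [-0.3 -0.1 -1.4] M [-0.04  0.    0.01] w 35.3 g 50.7
lift2 t 10.18 pos [488.1 367.  135.7] yaw -53.25 F [-0.7 -0.3 -1.5] M [ 0.05 -0.01 -0.02] w 35.2 g 50.7
scan t 11.11 pos [489.2 226.6 108.3] yaw -90.09 F [ 0.5  0.3 -2. ] M [ 0.01 -0.01 -0.  ] w 34.9 g 50.6
top 36 (array([566.3, 231.2]), array([35.2,  5.2]), 89.02) [[563.7, 216.2, 116.4], [568.8, 248.2, 125.9]]
side 409 (array([546.9, 230.5]), array([49.2, 43.9]), 10.46) [[521.4, 213.1, 95.6], [567.5, 252.7, 122.8]]
held t 12.01 pos [489.  225.5 108. ] yaw -90.2 F [ 0.4  0.4 -0.6] M [0.01 0.   0.  ] w 35.3 g 50.6
```

View pics/side3.png

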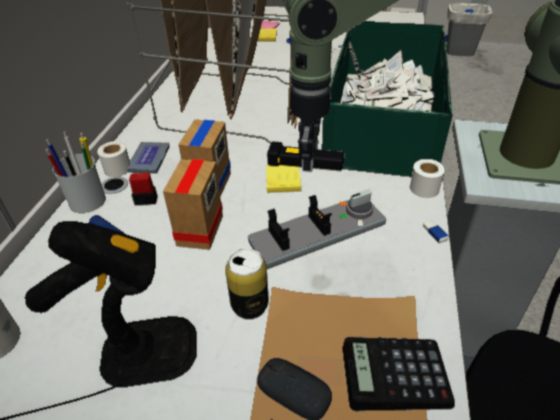

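View pics/top3.png

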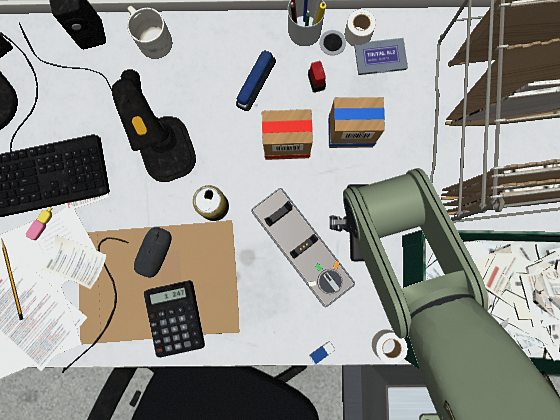

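Side view: the scanner hangs level at (305,157), its nose toward the blue parcel. To check the beam direction numerically, I'll fit its left face and its top.

Run:
```python
from h import *
ctrl.hold(.5)
p,d=optics.grab_frame("side")
W=cloud(d,"side");w=W[135:180,255:355].reshape(-1,3);w=w[(w[:,2]>70)&(w[:,2]<140)&(w[:,0]>395)&(w[:,0]<600)&(abs(w[:,1]-225)<50)]
for lo,hi in((405,420),(420,440),(440,460),(460,475),(505,520),(520,535),(535,545),(552,562),(562,575)):
    q=w[(w[:,0]>lo)&(w[:,0]<hi)]
    f=q[(q[:,2]>92)&(q[:,2]<110)];t=q[(q[:,1]>215)&(q[:,1]<238)&(q[:,2]>111)]
    print(lo,"face y",np.median(f[:,1]).round(1),len(f),"top z",np.median(t[:,2]).round(1),len(t))
print("nose x",np.percentile(w[:,0],[1,99,100]));st("")
```

```text
405 face y 242.2 17 top z 113.8 11
420 face y 245.4 76 top z 115.9 61
440 face y 245.9 69 top z 115.7 63
460 face y 245.3 58 top z 115.7 48
505 face y 245.3 53 top z 117.4 34
520 face y 245.0 51 top z 116.9 44
535 face y 245.0 36 top z 115.6 31
552 face y 250.5 33 top z 121.6 30
562 face y 249.4 26 top z 121.2 26
nose x [418.08415027 569.85491831 571.73894977]
 t 12.56 pos [489.  225.5 108. ] yaw -90.2 F [-0.5  0.4 -0.9] M [ 0.02  0.01 -0.02] w 35.0 g 50.6
```

The scanner is level and square. In the side camera's frame its centre y is 227.3 against the label's 227.0, so it is aimed. Now I put it back.

Run:
```python
from h import *
g=np.load("grasp.npz")["p"];print(g)
ctrl.hold(.6)
ctrl.move_l([489,225.5,135],vel=80)
ctrl.move_ptp([g[0],g[1],135],rot(-53.25));ctrl.hold(.3);st("over")
print(ctrl.move_l([g[0],g[1],85],vel=60,threshold=6));ctrl.hold(.2);st("mid")
print(ctrl.move_l([g[0],g[1],70.5],vel=20,threshold=5));ctrl.hold(.2);st("down")
```

```text
[488.32530883 367.08650285  71.95773536]
over t 14.57 pos [488.6 366.  135. ] yaw -53.36 F [ 0.1 -0.9 -0.8] M [-0.02  0.02 -0.  ] w 35.3 g 50.6
False
mid t 15.75 pos [488.7 367.3  85.6] yaw -53.25 F [ 0.7 -0.7 -1.5] M [0.02 0.04 0.  ] w 35.5 g 50.6
True
down t 16.57 pos [488.1 367.   71.9] yaw -53.25 F [0.1 1.3 5.7] M [ 0.12 -0.25 -0.  ] w 35.6 g 51.3
```

Contact came at 71.9 mm, the same height as at the grasp, so it is seated. Releasing.

Run:
```python
from h import *
ctrl.gripper_to(62);st("open")
q=sensors.read_state()["eef_pos"]
ctrl.move_l([q[0],q[1],200],vel=120)
ctrl.move_ptp([350,100,300],rot(-53.25));st("clear")
for n in("top","side"):
    p,d=optics.grab_frame(n);cv2.imwrite(f"pics/{n}4.png",p[:,:,::-1])
    W=cloud(d,n).reshape(-1,3);r=W[:,:2]-ST;s=r@U;t=r@np.array([-U[1],U[0]])
    f0=cloud(np.load(n+"0.npz")["d"],n).reshape(-1,3);r0=f0[:,:2]-ST;s0=r0@U;t0=r0@np.array([-U[1],U[0]])
    for X,ss,tt in((f0,s0,t0),(W,s,t)):
        m=(abs(ss-50)<95)&(abs(tt)<40)&(X[:,2]>78);m2=m&(abs(ss-55)<25);print(n,rect(X[m]),np.median(X[m2&(abs(tt)<12)][:,2]))
    m=(np.abs(s+95)<35)&(abs(t)<35)&(W[:,2]>62)&(W[:,2]<75);print("bar",rect(W[m]))
    print("blue",rect(W[(abs(W[:,0]-711)<60)&(abs(W[:,1]-226)<70)&(W[:,2]>134)&(W[:,2]<146)]))
p=cv2.imread("pics/side4.png");cv2.imwrite("pics/c4.png",cv2.resize(p[100:330,150:430],None,fx=2.5,fy=2.5))
```

```text
open t 16.95 pos [486.4 366.   70.1] yaw -53.25 F [ 0.4 -0.9 -0.6] M [ 0.05 -0.01  0.06] w 62.0 g 0.0
clear t 19.38 pos [350.4 100.3 299.9] yaw -53.23 F [ 0.1 -0.2  0. ] M [-0.    0.04  0.04] w 61.9 g 0.0
top (array([493.5, 369.3]), array([154.3,  61.1]), 36.19) 81.03765783625747
top (array([493.3, 368.9]), array([155.2,  63.2]), 36.98) 81.04693137514361
bar (array([375.9, 281.6]), array([43.2, 12. ]), 36.25)
blue (array([711.1, 223.9]), array([101.1,  71.3]), 90.46)
side (array([490.5, 378.2]), array([154. ,  52.6]), 34.0) 80.07937675158342
side (array([494.6, 372.4]), array([154.4,  47.4]), 38.84) 80.04048666403064
bar (array([376.5, 285.2]), array([43.1, 14. ]), 37.03)
blue (array([710.3, 225.9]), array([106.8,  71.7]), 89.31)
```

View pics/c4.png

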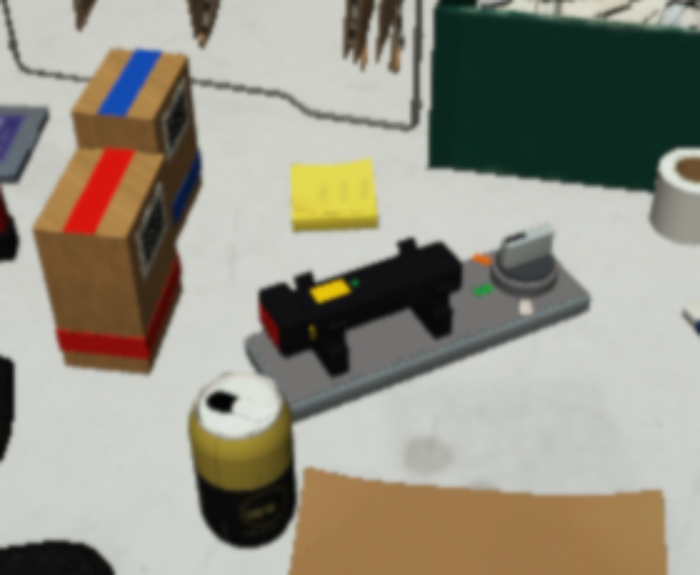

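The scanner lies seated in both forks, crop (360,295), with its nose away from the selector. The selector at (525,255) is on green and nothing else has moved.

```bash
python3 -c "
from plant import ctrl
print(ctrl.finish_job())"
```

```text
the job is handed in; nothing more can be done
None
```

The job is handed in (no verdict came back): the selector is on green, the scanner was held squarely at the blue parcel's label for over a second, and it is back seated in its cradle with nothing else shifted.

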